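# Drop the work support and set it at its lowest notch

## Robot

A 6-joint arm with a two-finger parallel gripper is mounted at the origin on a cart in front of the work surface, level with it; the furniture and walls round the work are solid. World frame = base frame: x ahead of the robot, y to its left, z up, the work surface at z = 0. Lengths are in mm, angles in rad, forces in N, time in s.
With the tool pointing down it reaches from about 250 to 850 mm from the base axis. Payload 12.5 kg.
Tool frame: the origin (TCP) lies midway between the tips of the shut fingers; the grasp point (between the pads) lies 19 mm behind it; z points along the fingers, y is the line along which they close (so a half turn about z gives the same grasp; the last joint's range is limited). The gripper opens to 93 mm and grips with 3 to 60 N. Pads are 15 mm wide; open, the fingers measure 128 mm over their backs; the gripper's body (75 mm by 188 mm) begins 65 mm behind the grasp point.
Start: joints at [-1.321, 0.351, 1.652, -0, 1.139, -0.085], TCP at [180.738, -519.44, 218.633] pointing down, gripper open.
Joint ranges: [-2.75, 2.75], [-0.79, 2.1], [0.01, 2.65], [-1.57, 4.71], [0.07, 3.14], [-2.87, 2.87]. Speed limits (rad/s): [2.22, 2.22, 2.79, 3.14, 3.14, 3.14].

## Interface

Orientations are given as a unit quaternion [w, x, y, z].
In Python, from workcell import * gives the robot as it stands. The module is installed in compiled form; this text tells all that it offers. Calls block until the motion is done:
- reach(position, orientation): joint-space move of the TCP to a pose.
- move_straight(position, vel=150, orientation=None, f_stop=None): straight line of the TCP; orientation=None keeps the orientation; vel is the mean speed in mm/s. With f_stop (N) it stops when the force on the tool has changed by that much, and returns True; else False.
- movej(angles): joint-space move.
- command_gripper(opening, newtons=None): finger opening in mm; newtons is the grip in N (None keeps the last); returns when the fingers have stopped.
- hold(seconds).
- solve_ik(position, orientation): joint angles nearest the present ones, or None.
- observe(): the state.
- capture(name): name is "scene" or "side" or "wrist"; returns the picture (400x640x3 uint8, red, green, blue); there is no depth.
- camera_params(name): a dict with "K" (3x3 intrinsics, pixels), "R" (3x3) and "t" (3): a world point X has camera coordinates R X + t. Camera axes: x right, y down, z forward; pixel columns grow to the right and rows downward; lengths in mm; the calibration is good to about 2 mm. A picture is of the moment at which its call begins: read the wrist's pose just before it. camera_params takes no time and is no camera call; for the wrist camera it gives the pose at the moment of the call.
A pose or a line that the arm cannot do raises PlanningError and nothing moves.
- sign_off(): hands the job in; it is judged then, once.
Trained networks look in the newest picture that a camera, given by its name, has taken for a name from the list of things; names that differ only in an ending like _2 or _b are one class to them, and where a whole thing is asked for, a point or a joint stands for the part that bears it (a point fixed in the world has none). Each returns a list of dicts, best first, with "score" (0 to 1); they miss things now and then, are a little off and sometimes report something else, mostly with a low value. They report only what shows in the picture. A call takes as long as a camera call. They do not tell look-alikes from the thing itself.
- silhouettes(camera, query): "mask" (400x640 bool, what is visible of it) and "location" ([column, row] in pixels, amid what is visible of it).
The state is a dict: "clock": time; "joints": joint angles; "qvel": joint speeds; "joint_efforts": joint torques, N m; "eef_pos": TCP position; "tcp_rot": TCP orientation; "contact_force": force on the tool from outside, world axes, zero at the start; "moment": the same for the moment, N m; "gripper_width": finger opening in mm; "finger_force": force on a finger pad.
Only numpy, scipy, OpenCV 4.12 (cv2) and the standard library are available. Lean on these libraries where they do the work, as an engineer would, in place of code of your own. Each camera call takes 0.05 s, during which the arm holds its last target. There are 200 camera calls.

## Task

The arm of the work-support stand is set too high. With the dowel, press the spring pawl in through the small hole in the back of the post, only as hard as its light spring needs and never forcing it against its stop, and keep it in until the arm has dropped all the way down; then lay the dowel back on the bench, raise the arm until the pawl catches under it at the first (lowest) notch, and let go. Leave the bit box, the tape measure and the sanding block where they are.

Things in the scene. Friction and masses are not known exactly. Their poses are not given: they have to be found in the camera images.
- stand: Fixed grey steel stand: base plate 160 x 100 x 10 mm, hollow post 86 x 60 mm, 233 mm tall, black cap. Origin: centre of the base's underside. +x points out of the slotted front, along the support arm; the flat back with the hole faces -x; z up. The post spans x = -56 to +30, y = -30 to +30 mm.
- release_hole (a point): Centre of the 18 mm round hole at the outer face of the post's back (wall 6 mm), 70 mm above the bench. Press level along the stand's +x. The pawl's tail, a smooth 26 mm brass disc, waits 14 to 34 mm in from the outer face; the depth differs each time and is not readable. Another 6 to 8 mm against 6 to 13 N frees the arm; at 9 to 10 mm is a hard stop.
- pawl (a joint): Angle of the spring pawl inside the post (rad): 0 = sprung in and holding; the arm is free from about 0.18 to 0.24; hard stop at 0.32. It springs back when the dowel is withdrawn and then catches any notch that passes.
- support_arm (a joint): Height of the arm (m): 0 = right down on its stop; the notches hold it at 0.035, 0.070 and 0.105 (the third, at the start). It weighs 0.3 to 0.5 kg and when freed falls slowly, about 0.3 m/s. It lifts freely: the pawl clicks in a few mm above each notch's resting height, and the arm sinks back on to it.
- bar_grip (a point): Where to pinch the support arm, a level steel bar 24 mm wide, 22 mm high, that ends in a wooden cross bar 76 mm wide. The point is the middle of the bar's section, on the stand's x axis 115 mm from its origin (85 mm from the post, 37 mm from the cross bar), 50 mm above the bench when joint support_arm is 0; it rises with the arm.
- dowel: Loose wooden push dowel, 190 mm long, 0.12 kg, lying on the bench. Origin: centre of its underside; +x towards the round end. Squared grip x = -95 to +5 mm, 24 mm wide (y), 34 mm high; then a 12 mm round dowel with a rounded end, to x = +95 mm. Its axis is 17 mm above the underside.
- dowel_tip (a point): Tip of the dowel's round end: 95, 0, 17 mm in the dowel's frame.
- bit_box: Red drill bit box, 58 x 100 x 30 mm, a bystander. Origin: centre of its underside.
- tape_measure: Yellow tape measure lying on its side, 63 x 99 x 37 mm, a bystander. Origin: centre of its underside.
- sand_block: Brown cork sanding block, 62 x 112 x 29 mm, a bystander. Origin: centre of its underside.
Not all that is in view belongs to the job. Of the things shaped like the dowel, the wooden one is meant.

How it is judged (in metres and radians):
On the way, in this order (a step that is already met when the one before it is completed fails the run):
1. the dowel presses the pawl in through the hole (value of joint pawl above 0.1 rad and contact force between dowel and stand above 1 N and x of dowel_tip in the frame of stand above -0.046 m), for 0.02 s.
2. the support arm has dropped all the way down (value of joint support_arm below 0.006 m), for 0.1 s.
At the end, for the whole second after the job is handed in: The support arm rests on the pawl at the first notch (joint support_arm 0.035 m, within 6 mm) with the pawl sprung in (under 0.06 rad), and the dowel lies level (within 10 degrees) and still on the bench (value of joint support_arm between 0.029 and 0.041 m and value of joint pawl below 0.06 rad and linear speed of dowel below 0.02 m/s and height (world z) of dowel below 0.04 m and angle between dowel's own x axis and vertical between 1.4 and 1.75 rad); the robot touches nothing.
It fails at once if the dowel is forced against the stand with more than 30 N (contact force between dowel and stand above 30 N).
It fails at once if the bit box is moved by more than 3 cm (distance of bit_box from where it was at the start of the episode above 0.03 m).
It fails at once if the tape measure is moved by more than 3 cm (distance of tape_measure from where it was at the start of the episode above 0.03 m).
It fails at once if the sanding block is moved by more than 3 cm (distance of sand_block from where it was at the start of the episode above 0.03 m).
It also fails if it takes over 67 s, if anything falls off the work surface, if the arm or the gripper's body presses on something with over 40 N, if the wrist force passes 120 N, or if a joint passes its speed limit or range.

## Working session

There is one attempt and no reset: what is moved stays moved. The work goes in short steps, each a Python script; the robot and the scene stay as the last script left them, time stands still between calls to the robot, and variables do not carry over. Pictures are saved under pics/ and viewed, at most 11 in all, crops included, and the job is handed in when it is done.

```bash
mkdir -p pics; python3 - <<'E'
from workcell import *
import cv2,numpy as np
ims=[]
for c in["scene","side"]:
    im=capture(c); cv2.imwrite(f"pics/{c}0.png",im[:,:,::-1])
    p=camera_params(c); print(c,np.round(p["K"],1).tolist(),np.round(p["R"],3).tolist(),np.round(p["t"],1).tolist())
    for q in["stand","dowel","bit_box","tape_measure","sand_block","support_arm"]:
        print(q,[(round(d["score"],2),np.round(d["location"]).tolist(),int(d["mask"].sum())) for d in silhouettes(c,q)])
print(observe()["clock"])
E
```

```text
scene [[488.5, 0.0, 316.6], [0.0, 488.5, 200.2], [0.0, 0.0, 1.0]] [[-0.607, -0.795, -0.023], [-0.318, 0.268, -0.909], [0.729, -0.545, -0.415]] [333.8, 256.7, 857.2]
stand [(0.61, [347.0, 188.0], 4423)]
dowel [(0.96, [264.0, 270.0], 874), (0.49, [440.0, 251.0], 243)]
bit_box []
tape_measure [(0.86, [205.0, 257.0], 833)]
sand_block [(0.87, [258.0, 218.0], 661)]
support_arm [(0.75, [379.0, 157.0], 223)]
side [[399.0, 0.0, 318.9], [0.0, 399.0, 196.1], [0.0, 0.0, 1.0]] [[-0.926, -0.378, -0.0], [-0.195, 0.479, -0.856], [0.324, -0.793, -0.517]] [459.4, 193.6, 846.1]
stand [(0.75, [318.0, 176.0], 3395)]
dowel [(0.97, [292.0, 293.0], 933), (0.63, [411.0, 207.0], 492)]
bit_box [(0.85, [289.0, 171.0], 507)]
tape_measure [(0.88, [215.0, 296.0], 1129)]
sand_block [(0.66, [230.0, 234.0], 955)]
support_arm [(0.44, [339.0, 136.0], 116)]
0.7
```

View pics/scene0.png

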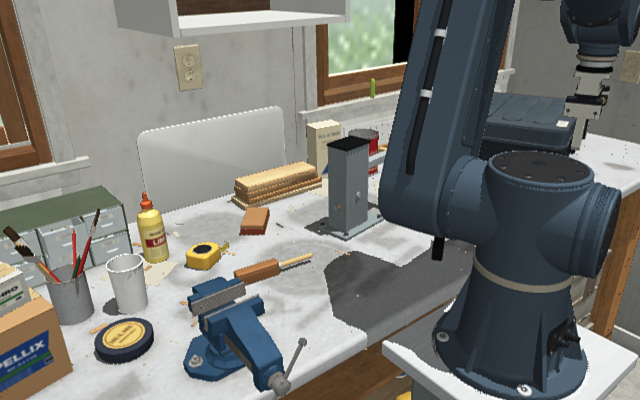

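View pics/side0.png

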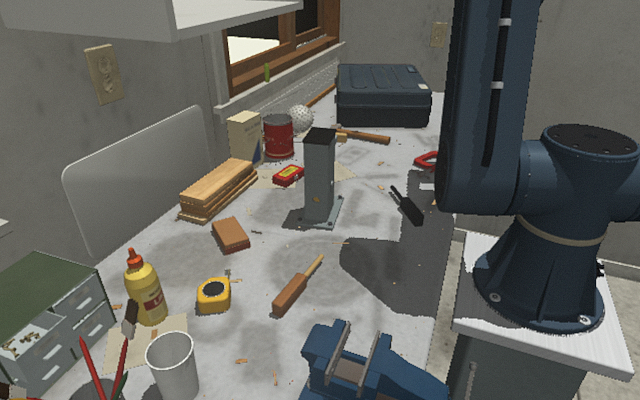

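The scene view shows the post at about (350,190) with its base around (345,230), and the wooden dowel from (235,273) to (312,255). In the side view the dowel runs from (273,310) to (323,257) and the hole is near (317,199). The black tool at (405,205) is the look-alike. Next I'll fit poses to the masks.

```bash
cat > h.py <<'E'
from workcell import *
import cv2,numpy as np
from scipy.optimize import minimize
def box(x0,x1,y0,y1,z0,z1): return np.array([[x,y,z] for x in(x0,x1) for y in(y0,y1) for z in(z0,z1)],float)
STAND=[box(-80,80,-50,50,0,10),box(-56,30,-30,30,0,233),box(30,152,-12,12,144,166),box(152,170,-38,38,140,170)]
DOWEL=[box(-95,5,-12,12,0,34),box(5,95,-6,6,11,23)]
def proj(p,X):
    c=X@p["R"].T+p["t"]; u=c@p["K"].T; return u[:,:2]/u[:,2:]
def unproj(p,uv,z):
    r=p["R"].T@np.linalg.solve(p["K"],[uv[0],uv[1],1]); o=-p["R"].T@p["t"]; return o+r*(z-o[2])/r[2]
def render(p,parts,v):
    m=np.zeros((400,640),np.uint8); c,s=np.cos(v[2]),np.sin(v[2]); R=np.array([[c,-s,0],[s,c,0],[0,0,1]])
    for b in parts:
        q=proj(p,b@R.T+[v[0],v[1],0]); h=cv2.convexHull((q*16).astype(np.int32)); cv2.fillConvexPoly(m,h,1,cv2.LINE_8,4)
    return m>0
def fit(parts,obs,v0):  # obs: list of (params,mask)
    def f(w):
        v=[w[0],w[1],w[2]/100]; t=0
        for p,m in obs:
            r=render(p,parts,v); t+=1-(r&m).sum()/max(1,(r|m).sum())
        return t
    w0=np.array([v0[0],v0[1],v0[2]*100])
    for st in(20,6,2):
        S=np.vstack([w0]+[w0+st*e for e in np.eye(3)*[1,1,1.5]]); r=minimize(f,w0,method="Nelder-Mead",options=dict(initial_simplex=S,xatol=.05,fatol=1e-4)); w0=r.x
    return [w0[0],w0[1],w0[2]/100],r.fun
E
python3 - <<'E'
from h import *
P={c:camera_params(c) for c in["scene","side"]}
M={}
for c in P:
    capture(c)
    for q in["stand","dowel","tape_measure","sand_block","bit_box"]:
        d=silhouettes(c,q)
        if d: M[c,q]=d[0]["mask"]; print(c,q,np.round(unproj(P[c],d[0]["location"],15)))
a=unproj(P["side"],(273,308),17);b=unproj(P["side"],(323,257),17);print("dowel ends",a,b)
v0=[*(a+b)[:2]/2,np.arctan2(*(b-a)[1::-1])]
print("dowel",fit(DOWEL,[(P[c],M[c,"dowel"]) for c in P],v0))
s=unproj(P["side"],(318,220),10)
for y in np.arange(0,6.28,.785):
    print("stand",fit(STAND,[(P[c],M[c,"stand"]) for c in P],[s[0],s[1],y]))
im=cv2.imread("pics/side0.png")[110:240,270:370]; im2=cv2.imread("pics/scene0.png")[120:250,300:400]
cv2.imwrite("pics/z.png",cv2.resize(np.hstack([im,im2]),None,fx=4,fy=4,interpolation=cv2.INTER_CUBIC))
E
```

```text
scene stand [ 690. -234.   15.]
scene dowel [461. 214.  15.]
scene tape_measure [611. 291.  15.]
scene sand_block [688. 104.  15.]
side stand [ 605. -252.   15.]
side dowel [471. 219.  15.]
side tape_measure [603. 287.  15.]
side sand_block [695. 116.  15.]
side bit_box [ 708. -252.   15.]
dowel ends [479.95955652 275.36954687  17.        ] [446.62148264  96.66927111  17.        ]
dowel ([np.float64(460.5969053581968), np.float64(186.1366484334237), np.float64(-1.670026365607074)], np.float64(0.40975280432073113))
stand ([np.float64(535.0491918106204), np.float64(-79.37602256256), np.float64(0.34987651567947053)], np.float64(0.6430283068780195))
stand ([np.float64(530.9277025272531), np.float64(-85.72159539959121), np.float64(1.7921705564507402)], np.float64(0.44404062830814084))
stand ([np.float64(532.1324125829659), np.float64(-86.67233901674072), np.float64(1.7785902037164698)], np.float64(0.4430479239982751))
stand ([np.float64(525.6838257358263), np.float64(-88.38057616053804), np.float64(2.5444499633573368)], np.float64(0.7435563799472873))
stand ([np.float64(516.3077156979897), np.float64(-92.87952131016692), np.float64(3.6317902675039853)], np.float64(0.6565926491737929))
stand ([np.float64(532.1986102318358), np.float64(-99.23206130821174), np.float64(4.885795749344694)], np.float64(0.15230069689227899))
stand ([np.float64(532.5705955607907), np.float64(-100.24296488456491), np.float64(4.885728041351644)], np.float64(0.15167059492865886))
stand ([np.float64(532.648138871831), np.float64(-99.9412404338758), np.float64(4.8853293124290635)], np.float64(0.15233934037813424))
```

View pics/z.png

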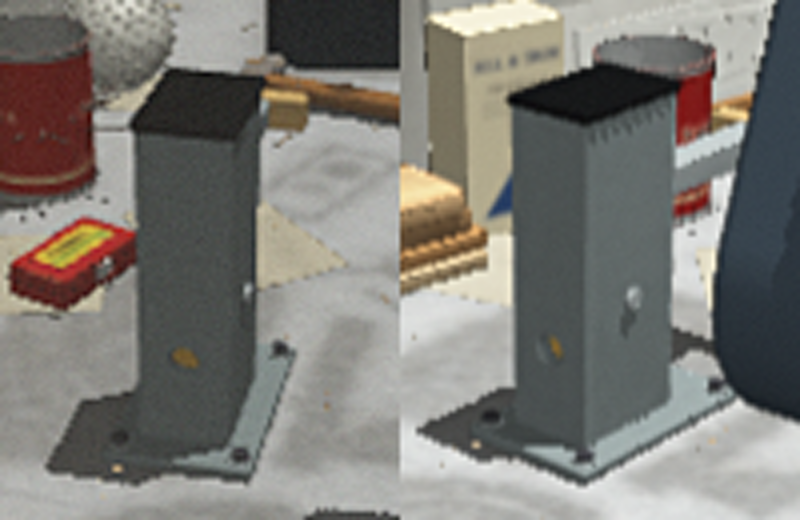

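Crop: the hole shows at about (316,199) in the side view and (337,207) in the scene view, on the post face pointing +y. The fit puts the stand at (532,-100) with yaw -1.398. Next I'll look with the wrist camera from above the dowel and at the back of the post.

```bash
cat >> h.py <<'E'
from scipy.spatial.transform import Rotation as Ro
def ori(yaw,tilt=0):  # tool x along yaw, z down; tilt>0 leans tool z toward +x dir
    c,s=np.cos(yaw),np.sin(yaw); A=np.array([[c,s,0],[s,-c,0],[0,0,-1.]])
    q=(Ro.from_matrix(A)*Ro.from_euler("y",tilt)).as_quat(); return [q[3],q[0],q[1],q[2]]
def go(pos,yaw,tilt=0,f=reach,**k):
    o=ori(yaw,tilt)
    return f(list(pos),orientation=o,**k) if f is move_straight else f(list(pos),o)
E
python3 - <<'E'
from h import *
print(observe()["tcp_rot"])
for y in(-1.67,1.47): print(y,solve_ik([460,200,250],ori(y)))
j=solve_ik([180,-400,450],ori(-1.4)); print(j)
Y=-1.67
go([220,-350,450],observe() and -1.2); go([330,100,450],Y); go([450,190,260],Y)
P=camera_params("wrist"); im=capture("wrist"); a=im
for d in silhouettes("wrist","dowel"): print(d["score"],d["location"],fit(DOWEL,[(P,d["mask"])],[460,190,-1.67]))
print(np.round(P["R"],2).tolist(), np.round(-P["R"].T@P["t"]), observe()["clock"],observe()["contact_force"])
cv2.imwrite("pics/w1.png",im[:,:,::-1])
E
```

```text
[-1.53944200e-06  9.86023901e-01  1.66603920e-01  1.89074024e-05]
-1.67 [ 3.17290221e-01  2.29424224e-01  1.73544432e+00 -4.44089210e-16
  1.17672411e+00 -2.72509876e+00]
1.47 [ 3.17290221e-01  2.29424224e-01  1.73544432e+00 -4.44089210e-16
  1.17672411e+00  4.18086548e-01]
[-1.25415285e+00 -6.44102359e-03  1.52647394e+00 -4.44089210e-16
  1.62155974e+00  1.71664348e+00]Traceback (most recent call last):
  File "<stdin>", line 6, in <module>
  File "h.py", line 32, in go
    return f(list(pos),orientation=o,**k) if f is move_straight else f(list(pos),o)
                                                                     ~^^^^^^^^^^^^^
workcell.PlanningError: the arm cannot take that pose within its joint ranges
```

```bash
python3 - <<'E'
from h import *
j=solve_ik([180,-400,450],ori(1.6)); print(j)
Y=-1.67+np.pi
movej(j); k=list(j); k[0]=.317;k[5]=.418; movej(k); go([450,190,260],Y)
P=camera_params("wrist"); im=capture("wrist")
for d in silhouettes("wrist","dowel"): print(d["score"],d["location"],fit(DOWEL,[(P,d["mask"])],[460,190,-1.67]))
print(np.round(P["R"],2).tolist(), np.round(-P["R"].T@P["t"]), observe()["clock"],observe()["contact_force"])
cv2.imwrite("pics/w1.png",im[:,:,::-1])
S=np.array([532.5,-100,0]); d=np.array([np.cos(-1.398),np.sin(-1.398),0])
h=S-56*d
for back in(150,200,250):
  for tilt in(-.5,-.8,-1.1): print(back,tilt,solve_ik(list(h-back*d+[0,0,180]),ori(-1.398+np.pi,tilt)) is not None)
E
```

```text
[-1.25415285e+00 -6.44102359e-03  1.52647394e+00 -4.44089210e-16
  1.62155974e+00 -1.28335652e+00]
0.98 [252.8, 369.4] ([np.float64(460.0), np.float64(190.0), np.float64(-1.67)], np.float64(1.0))
[[0.99, -0.1, 0.0], [-0.1, -0.95, 0.29], [-0.03, -0.29, -0.96]] [460. 273. 427.] 8.4333 [-0.33707828  0.63160938  0.18356017]
150 -0.5 True
150 -0.8 True
150 -1.1 True
200 -0.5 True
200 -0.8 True
200 -1.1 True
250 -0.5 True
250 -0.8 True
250 -1.1 True
```

View pics/w1.png

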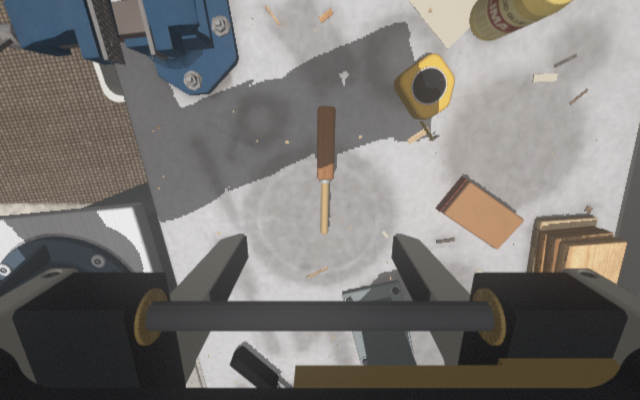

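The wrist view shows the wooden dowel from (326,107) to (324,234), tape at (425,85), cork block at (480,212), and the black look-alike at (253,365). With the hand flipped (camera on the stand side) I could see the dowel tip and the hole together, so I'll check that this reaches.

```bash
python3 - <<'E'
from h import *
P=camera_params("wrist"); capture("wrist")
for d in silhouettes("wrist","dowel"):
    print(d["score"],d["location"])
    if d["location"][1]<300: print(fit(DOWEL,[(P,d["mask"])],[450,188,-1.67]))
print(np.round(unproj(P,(326,107),34)),np.round(unproj(P,(324,234),17)))
S=np.array([532.5,-100,0]); d=np.array([np.cos(-1.398),np.sin(-1.398),0]); h=S-56*d
f=lambda p,*a:(lambda r:None if r is None else np.round(r,2).tolist())(solve_ik(list(p),ori(*a)))
print("press",f(h-150*d+[0,0,60],-1.398),f(h-150*d+[0,0,60],-1.398+np.pi))
for back in(150,200,250):
  for tilt in(.3,.5,.8): print(back,tilt,f(h-back*d+[0,0,180],-1.398,tilt))
print("bar",f(S+115*d+[0,0,31],-1.398),f(S+115*d+[0,0,31],-1.398+np.pi))
E
```

```text
0.69 [327.3, 159.2]
([np.float64(458.4769955237225), np.float64(185.13892005510675), np.float64(-1.670155487243435)], np.float64(0.1139646869983949))
0.69 [251.0, 366.5]
[470. 279.  34.] [449.  92.  17.]
press None [0.11, 0.51, 1.88, -0.0, 0.75, -0.06]
150 0.3 [0.27, 0.35, 1.79, -0.34, 1.06, -2.86]
150 0.5 [0.37, 0.4, 1.78, -0.55, 1.13, -2.67]
150 0.8 [0.49, 0.51, 1.75, -0.79, 1.29, -2.44]
200 0.3 [0.37, 0.37, 1.76, -0.33, 1.09, -2.78]
200 0.5 [0.46, 0.43, 1.73, -0.52, 1.18, -2.6]
200 0.8 [0.57, 0.54, 1.69, -0.74, 1.36, -2.4]
250 0.3 [0.46, 0.4, 1.72, -0.32, 1.13, -2.7]
250 0.5 [0.55, 0.46, 1.68, -0.49, 1.24, -2.55]
250 0.8 [0.65, 0.58, 1.63, -0.7, 1.42, -2.38]
bar [-0.45, 0.67, 1.67, -0.0, 0.81, 2.52] [-0.45, 0.67, 1.67, -0.0, 0.81, -0.62]
```

```bash
python3 - <<'E'
from h import *
S=np.array([532.5,-100,0]); d=np.array([np.cos(-1.398),np.sin(-1.398),0]); h=S-56*d
go(h-250*d+[0,0,180],-1.398,.8)
P=camera_params("wrist"); im=capture("wrist")
np.savez("look.npz",im=im,**P)
cv2.imwrite("pics/w2.png",im[:,:,::-1])
for q in silhouettes("wrist","stand"):
    print(q["score"],q["location"]); print(fit(STAND[:2],[(P,q["mask"])],[532,-100,-1.398]))
print(np.round(-P["R"].T@P["t"]),proj(P,np.array([h+[0,0,70]])),observe()["clock"])
E
```

```text
0.73 [322.6, 77.0]
([np.float64(528.3813426457461), np.float64(-98.70589577424192), np.float64(-1.426847052137083)], np.float64(0.02259887005649719))
[470. 263. 355.] [[320.16813299 101.86459118]] 11.0
```

View pics/w2.png

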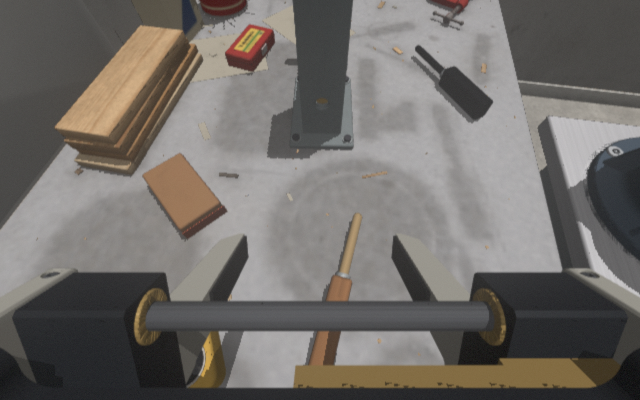

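The wrist view shows the hole with brass at about (322,101) and the stand base at about (322,120). I'll locate the hole more precisely, then grasp the dowel.

```bash
python3 - <<'E'
from h import *
z=np.load("look.npz"); im=z["im"]; P={k:z[k] for k in"KRt"}
c=im[92:112,308:336].astype(int); s=c[...,0]-c[...,2]; print(s)
ys,xs=np.nonzero(s>15); print("brass",xs.mean()+308,ys.mean()+92)
for v in([528.4,-98.7,-1.427],[532.5,-100,-1.398]):
    dd=np.array([np.cos(v[2]),np.sin(v[2]),0]); h=np.array([v[0],v[1],70])-56*dd; print(h,proj(P,np.array([h])),proj(P,np.array([h+20*dd])))
# grasp: hand yaw flipped
v=[459,185.5,-1.670]; d=np.array([np.cos(v[2]),np.sin(v[2]),0]); g=np.array([v[0],v[1],0])-45*d
Y=v[2]+np.pi; command_gripper(60)
go(g+[0,0,90],Y); go(g+[0,0,4],Y,f=move_straight,vel=120)
command_gripper(0,50); o=observe(); print(o["gripper_width"],o["finger_force"],o["contact_force"],o["clock"])
E
```

```text
[[-1 -1 -1 -1 -2 -1 -1 -2 -2 -2 -2 -1 -2 -1 -3 -2  0 -2 -2 -2 -2 -3 -2  0
  -2 -2 -2 -1]
 [-1 -1 -1 -1 -3 -1 -1  0 -1 -1 -2 -1 -1 -1 -1 -1 -2 -1 -2 -1 -2 -2 -1 -1
  -2 -1 -1 -2]
 [-1 -2 -1 -2 -2 -2 -3 -2  0 -2 -2 -2  0 -1 -3  0  0 -1 -3 -1 -1 -1 -2  0
  -2 -1 -1 -3]
 [-1 -2 -1 -2  0  0 -1  0 -1 -1 -1 -2  0 -3 -3 -1  0 -1 -1 -3 -3 -2  0 -1
  -1 -2 -2 -2]
 [-3 -2 -1 -1 -3 -1 -1  0 -1 -1 -1 -1 -1 -1 -2 -2 -2 -1 -2 -2 -1 -1 -1  0
  -1 -2 -3 -1]
 [ 1  0 -1  0 -3 -2  0 -1 -1 -2 -1  1  4  6  8  3  2  0  0 -1 -1 -1 -1 -3
  -2 -1 -1 -2]
 [-1 -2 -2 -1 -3 -3 -2 -2  0  1  8 14 20 22 21 19 14 10  2  0 -3 -1 -2 -2
  -2 -1 -2 -2]
 [-1 -1 -1 -3 -1  0 -2 -1  5 16 22 28 30 29 30 30 27 25 14  5 -1 -2 -2 -1
  -2 -1 -1 -1]
 [ 0 -3  0 -1 -2 -2 -2  0 13 29 29 30 30 31 30 32 30 31 27 16  0 -2 -1 -2
  -1 -3 -2 -1]
 [-1 -1 -1  0 -3 -1 -1 -1 10 26 28 30 29 30 29 32 30 29 29 18  1 -1  1 -1
  -2 -1 -2 -2]
 [-3 -1 -1  0 -1 -1 -1  0  1 12 21 24 25 27 28 29 24 23 20 10 -1 -1 -2 -1
  -2 -2 -2 -1]
 [-1 -2 -2 -1 -2 -1 -1 -2 -1  1  7 10 11 15 15 16 11  7  6  0 -1 -1 -1 -1
   0 -1 -2 -2]
 [ 0  1  0 -2 -2 -1 -2 -1  0 -3 
[... 304 characters left out ...]
2 -2
  -1 -1 -2  0]
 [-1 -2  0 -2 -1 -2 -2 -1 -1 -3 -2 -2 -1 -1 -3 -3 -1 -1 -1  1 -2 -1 -2 -2
  -3 -2 -1  0]
 [-1 -1 -1 -1 -1 -1 -3 -1 -1 -1 -3 -2 -1 -2 -2 -2 -2 -2 -2 -1  0 -2 -2 -1
  -2  0 -2  0]
 [-3 -2  0 -1 -1 -3  0 -1  0  0 -2 -4 -2 -1 -1 -2 -1 -2 -2 -2 -2 -2 -2 -2
  -2 -2 -2  0]
 [-2 -2  0 -2  0 -1 -2 -2 -2 -2 -1 -2 -2 -2  0  0 -2 -2 -1 -2 -1 -2 -1  0
  -3 -2  1 -1]]
brass 321.77777777777777 100.33333333333333
[520.37512812 -43.2779698   70.        ] [[321.73748264 102.86157994]] [[322.07114319  92.90261269]]
[522.87148874 -44.8339618   70.        ] [[320.16813299 101.86459118]] [[320.134092    91.94816472]]
23.692574603225715 49.954594373703 [0.60692188 0.06625277 2.35684523] 15.6833
```

```bash
cat >> h.py <<'E'
SY=-1.427; SD=np.array([np.cos(SY),np.sin(SY),0]); HOLE=np.array([520.4,-43.3,70])
def tcp(depth,off=(0,0)): # tip depth past outer face; off=(lateral along stand y, z)
    n=np.array([-SD[1],SD[0],0]); return HOLE+SD*(depth-140)+n*off[0]+np.array([0,0,off[1]-13])
def fpress(): return float(-np.dot(observe()["contact_force"],SD))
E
python3 - <<'E'
from h import *
o=observe(); p=np.array(o["eef_pos"])
move_straight(list(p+[0,0,53]),vel=120)
go(tcp(-25),SY+np.pi)
print(fpress(),observe()["contact_force"],observe()["eef_pos"]-tcp(-25))
out=[]
for c,(u,v) in dict(side=(250,150),scene=(270,160)).items():
    im=capture(c); P=camera_params(c)
    print(c,proj(P,np.array([HOLE,HOLE-25*SD])).round(1).tolist())
    out.append(cv2.resize(im[v:v+90,u:u+80,::-1],None,fx=5,fy=5,interpolation=cv2.INTER_CUBIC))
cv2.imwrite("pics/al.png",np.hstack(out)); print(observe()["clock"])
E
```

```text
0.4812520395219877 [ 0.5975206   0.5727892  -1.13375902] [-0.38518227 -0.47124283 -0.78992484]
side [[316.5, 200.6], [314.0, 205.7]]
scene [[336.8, 206.6], [330.0, 209.8]]
16.9083
```

View pics/al.png

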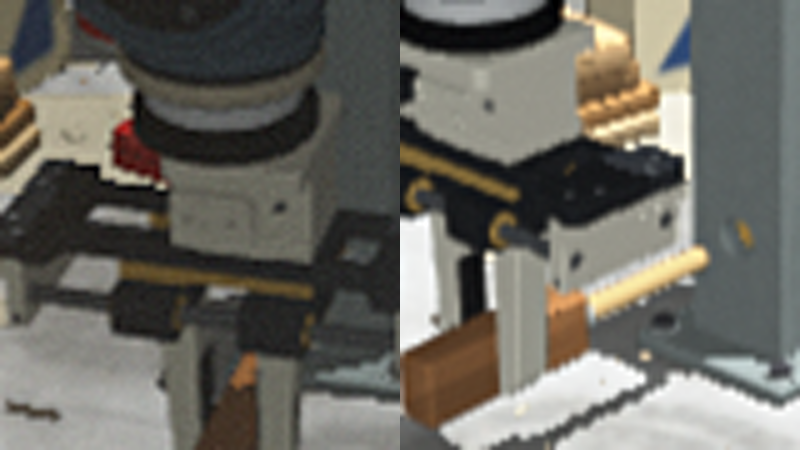

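In the crop from the scene camera, the dowel tip is at about (331,211) and the hole at about (338,207). The dowel's axis, extended, passes about 1–2 px low. I'll raise it 2 mm and insert slowly with a force stop.

```bash
python3 - <<'E'
from h import *
off=(0,2)
b=observe()["contact_force"]
go(tcp(-10,off),SY+np.pi,f=move_straight,vel=60)
o=observe(); print(o["contact_force"])
r=go(tcp(36,off),SY+np.pi,f=move_straight,vel=14,f_stop=3)
o=observe(); print(r,np.dot(o["eef_pos"]-tcp(0,off),SD),o["contact_force"]-b,o["clock"],o["eef_pos"]-tcp(np.dot(o["eef_pos"]-tcp(0,off),SD),off))
im=capture("scene");cv2.imwrite("pics/in.png",cv2.resize(im[130:230,260:420,::-1],None,fx=5,fy=5))
E
```

```text
[ 0.28477068  0.3459479  -1.32959091]
True 14.111941801576762 [-0.1192139   2.80486088  0.29122254] 19.1 [-0.28443966 -0.04118564 -0.28284556]
```

View pics/in.png

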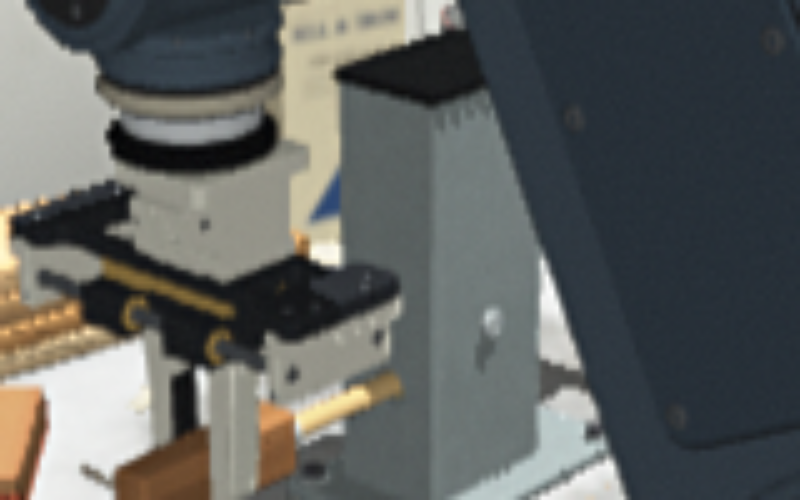

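The dowel is inside the hole and touching at about 14 mm, with a purely axial force. Now I'll press in small steps while watching the force.

```bash
python3 - <<'E'
from h import *
off=(0,2); b=-.3
x0=np.dot(observe()["eef_pos"]-tcp(0,off),SD)
hist=[]
for i in range(1,25):
    go(tcp(x0+.5*i,off),SY+np.pi,f=move_straight,vel=8); hold(.05)
    x=np.dot(observe()["eef_pos"]-tcp(0,off),SD)-x0; f=fpress(); hist.append((round(x,2),round(f,2)))
    if f>16 or x>7.6: break
    if len(hist)>3 and (f-hist[-2][1])>2.5: break
print(hist,observe()["clock"],observe()["contact_force"])
im=capture("side");print([ (d["score"],d["location"]) for d in silhouettes("side","support_arm")],[ (d["score"],d["location"]) for d in silhouettes("wrist","support_arm")])
w=capture("wrist")
cv2.imwrite("pics/p.png",np.hstack([cv2.resize(im[80:240,250:410,::-1],(400,400)),cv2.resize(w[:,120:520,::-1],(400,400))]))
E
```

```text
[(np.float64(0.13), 5.54), (np.float64(0.37), 7.16), (np.float64(0.64), 8.61), (np.float64(0.97), 11.17)] 20.35 [-1.19888584 11.11377904 -1.74257026]
[(0.41, [338.5, 135.0])] []
```

View pics/p.png

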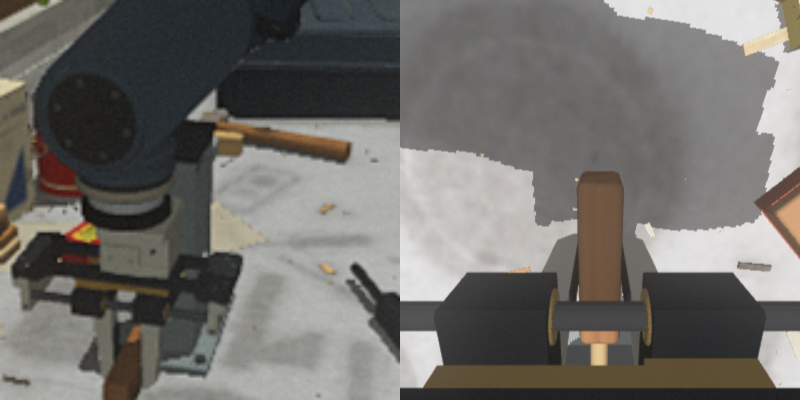

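The force is purely axial and rises with little travel, which looks like spring preload plus arm compliance. The tip pixel (340) and the grip-end pixel (319) both match a tip inside the hole. I'll continue carefully with a cap well under 30 N.

```bash
cat > press.py <<'E'
from h import *
import sys
off=(0,2); cap=float(sys.argv[1]); xm=float(sys.argv[2]); st=float(sys.argv[3])
T=lambda:np.dot(observe()["eef_pos"]-tcp(0,off),SD)
cmd=float(sys.argv[4]); hist=[]
while len(hist)<30:
    cmd+=st; go(tcp(cmd,off),SY+np.pi,f=move_straight,vel=8); hold(.05)
    x=T(); f=fpress(); hist.append((round(cmd,2),round(float(x),2),round(f,2)))
    if f>cap or x>xm: break
print(hist,observe()["clock"],observe()["contact_force"],observe()["finger_force"],observe()["gripper_width"])
E
python3 press.py 18 21.7 .4 16.1
```

```text
[(16.5, 15.38, 11.69), (16.9, 15.67, 12.24), (17.3, 15.99, 13.82), (17.7, 16.31, 14.6), (18.1, 16.66, 14.24), (18.5, 17.08, 13.03), (18.9, 17.53, 12.94), (19.3, 18.04, 11.28), (19.7, 18.68, 10.72), (20.1, 19.21, 8.42), (20.5, 19.94, 6.3), (20.9, 20.25, 6.72), (21.3, 20.54, 7.93), (21.7, 20.92, 6.82), (22.1, 21.24, 8.24), (22.5, 21.59, 9.42), (22.9, 21.93, 10.18)] 25.65 [-1.05429302 10.13487076 -5.71565008] 49.994099736213684 23.940281752597077
```

```bash
python3 - <<'E'
from h import *
im=capture("side");print([ (d["score"],d["location"]) for d in silhouettes("side","support_arm")])
s=capture("scene")
cv2.imwrite("pics/p2.png",np.hstack([cv2.resize(im[80:240,250:410,::-1],(400,400),interpolation=cv2.INTER_CUBIC),cv2.resize(s[150:230,290:370,::-1],(400,400),interpolation=cv2.INTER_CUBIC)]))
o=observe();print(o["contact_force"],o["moment"],o["clock"])
E
```

```text
[(0.42, [337.3, 170.8])]
[-1.37884713  9.90933485 -5.83000457] [2.252579   0.21138655 0.08866711] 25.8
```

View pics/p2.png

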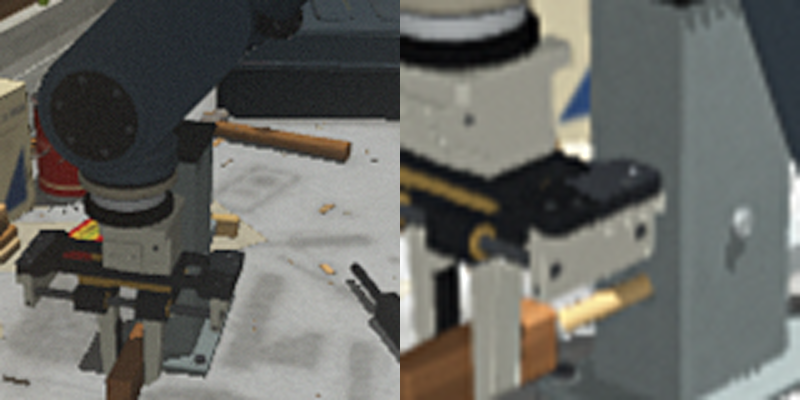

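The side view shows the cross bar moved from row 135 to row 171, so the arm has dropped. I'll check that against the full drop before withdrawing.

```bash
python3 - <<'E'
from h import *
P=camera_params("side"); S=HOLE*[1,1,0]+56*SD; n=np.array([-SD[1],SD[0],0])
for q in(105,70,35,0): print(q,proj(P,np.array([S+160*SD-30*n+[0,0,50+q], S+160*SD+[0,0,50+q]])).round(1).tolist())
E
```

```text
105 [[345.1, 138.1], [334.9, 137.1]]
70 [[344.7, 149.3], [334.6, 148.3]]
35 [[344.3, 160.2], [334.4, 159.1]]
0 [[343.9, 170.7], [334.2, 169.6]]
```

It is fully down (predicted shift 33 px, seen 36). I'll withdraw and lay the dowel back.

```bash
python3 - <<'E'
from h import *
go(tcp(-30,(0,2)),SY+np.pi,f=move_straight,vel=80)
v=[459,185.5,-1.670]; d=np.array([np.cos(v[2]),np.sin(v[2]),0]); g=np.array([v[0],v[1],0])-45*d; Y=v[2]+np.pi
go(g+[0,0,45],Y)
r=go(g+[0,0,3.5],Y,f=move_straight,vel=25,f_stop=5); print(r,observe()["eef_pos"],observe()["contact_force"])
command_gripper(60); 
move_straight(list(g+[0,0,110]),vel=150)
P=camera_params("wrist");capture("wrist")
k=[.317,0,1.526,0,1.62,.418]; movej(k); k[0]=-.45;k[5]=-.62; movej(k)
S=HOLE*[1,1,0]+56*SD; B=S+115*SD
go(B+[0,0,300],SY+np.pi)
for c in("side","scene"):
    P=camera_params(c); capture(c); s=[x for x in silhouettes(c,"dowel")]
    for x in s: print(c,round(x["score"],2),x["location"],fit(DOWEL,[(P,x["mask"])],[459,185,-1.67]))
    print(c,[(x["score"],x["location"]) for x in silhouettes(c,"support_arm")])
P=camera_params("wrist");w=capture("wrist");np.savez("bar.npz",**P)
print(proj(P,np.array([B+[0,0,61],S+150*SD+[0,0,61]])),[(x["score"],x["location"]) for x in silhouettes("wrist","support_arm")])
cv2.imwrite("pics/bar.png",w[:,:,::-1]); print(observe()["clock"])
E
```

```text
True [463.47344508 230.32309774   4.20082559] [0.32281926 0.70318149 6.15646787]
side 0.64 [410.4, 209.5] ([np.float64(459.0), np.float64(185.0), np.float64(-1.67)], np.float64(1.0))
side 0.63 [291.9, 293.3] ([np.float64(463.04888593220676), np.float64(184.76304329144392), np.float64(-1.663812931068435)], np.float64(0.16171328671328666))
side [(0.68, [339.1, 169.7])]
scene 0.84 [265.3, 273.2] ([np.float64(457.697227585923), np.float64(187.26788987198407), np.float64(-1.6083184848643572)], np.float64(0.24635332252836306))
scene []
[[318.58273768 172.5106779 ]
 [318.61810253 195.72102442]] [(0.77, [323.9, 175.2])]
34.15
```

View pics/bar.png

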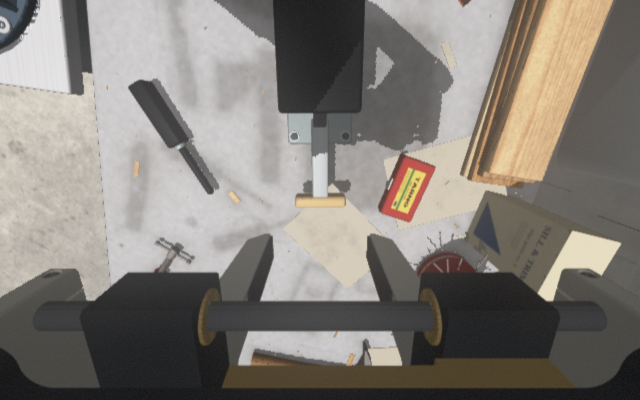

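The bar is at column 320 (predicted 319) and the cross bar is at row 200. The bit box, at (407,187), is clear of the fingers. Now I'll grip and raise the arm.

```bash
python3 - <<'E'
from h import *
S=HOLE*[1,1,0]+56*SD; B=S+115*SD; Y=SY+np.pi
go(B+[0,0,100],Y,f=move_straight,vel=150)
r=go(B+[0,0,31],Y,f=move_straight,vel=60,f_stop=8)
o=observe(); print(r,o["eef_pos"],o["contact_force"]); z0=o["eef_pos"][2]
command_gripper(0,30); print(observe()["gripper_width"],observe()["contact_force"])
for dz in(20,32,35,38,41,44):
    go(B+[0,0,31+dz],Y,f=move_straight,vel=40); o=observe(); print(dz,o["eef_pos"][2]-z0,o["contact_force"])
for dz in(41,39,38,37,36,35):
    go(B+[0,0,31+dz],Y,f=move_straight,vel=20); o=observe(); print(dz,o["eef_pos"][2]-z0,o["contact_force"])
    if o["contact_force"][2]>0: break
P=camera_params("side"); capture("side"); print([(x["score"],x["location"]) for x in silhouettes("side","support_arm")],o["clock"])
E
```

```text
False [ 545.12642231 -212.66574547   31.39512916] [-0.4366029   0.06397935 -0.38382989]
23.70791201369088 [ 5.26198009  1.65187418 -2.16918371]
20 19.648647100983975 [ 5.21634015  0.69364051 -2.73012883]
32 31.99080754893949 [4.76049078 2.49748246 2.5744394 ]
35 35.084644944624785 [3.99946811 3.31351029 4.75160928]
38 37.58593067019183 [ 7.37996619  1.50720679 -2.43908747]
41 40.53499206809917 [ 8.22112414  2.24113397 -3.09623611]
44 43.52310356143508 [ 7.8670355   0.83482479 -2.05268592]
41 40.312532540609524 [ 7.91752896  2.05698483 -3.61439059]
39 38.31470720156966 [ 7.65137892  1.91770537 -4.39990139]
38 37.31529202503617 [ 7.73371455  1.60114504 -4.15004354]
37 36.340538315923524 [ 6.71307272  2.00958385 -3.68938209]
36 35.32807515814798 [ 8.11096476  1.47379439 -4.20460185]
35 34.54736790721165 [ 6.70329202  2.38694942 -1.50006207]
[] 41.25
```

```bash
python3 - <<'E'
from h import *
S=HOLE*[1,1,0]+56*SD; B=S+115*SD; Y=SY+np.pi
command_gripper(60); go(B+[0,0,300],Y,f=move_straight,vel=150); hold(.3)
P=camera_params("side"); im=capture("side"); print([(x["score"],x["location"]) for x in silhouettes("side","support_arm")],observe()["clock"],observe()["contact_force"])
cv2.imwrite("pics/end.png",cv2.resize(im[100:340,190:430,::-1],(600,600)))
E
```

```text
[(0.64, [342.4, 158.5])] 44.2333 [0.01001914 0.39200617 0.19925049]
```

View pics/end.png

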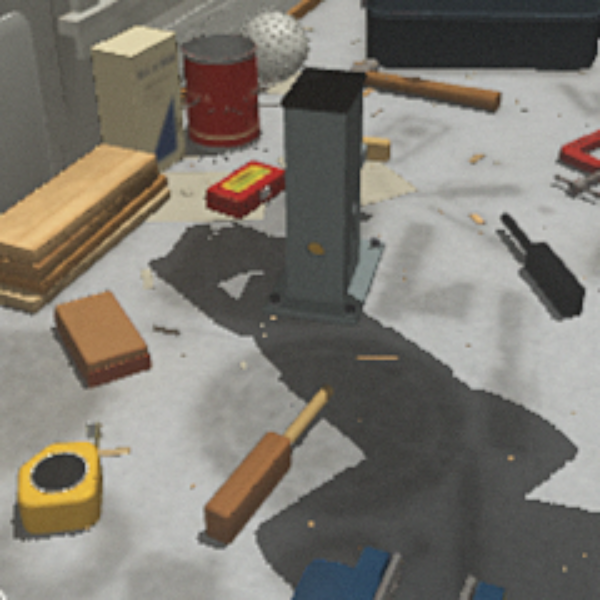

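The cross bar stays at row 159 after release (predicted 159–160 for the first notch). The dowel lies flat on the bench and the bystanders look unmoved, so I'm handing in.

```bash
python3 -c "
from workcell import *
print(sign_off())"
```

```text
the job is handed in; nothing more can be done
None
```

I've handed the job in. The arm dropped fully and now rests on the pawl at the first notch, judging by the last side-camera picture; the dowel lies flat on the bench, and the bit box, tape measure and sanding block look unmoved. No verdict came back at hand-in.

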